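Gauge the seat height of a sample holder with a dial comparator

TASK

Check the height of the sample holder's round seat on the dial gauge: raise the gauge head, lay the holder flat on the gauge's table with one long edge flush against the rail and the seat squarely under the foot, then lower the head by its knob until the foot sits on the seat and the dial reads about 3 mm. Leave it reading there and let go; never run the plunger to the end of its stroke, and leave the other things on the table where they are.

Things in the scene. Friction and masses are not known exactly. Their poses are not given: they have to be found in the camera images.
- gauge: Fixed bench dial gauge. Origin: at optical-table level straight below its foot; x to its back, y to its left, z up. Grey casting, x -63..83, y -112..112 mm, with a flat steel table on top 32 mm above the optical table. Column 22 mm across at x = 62, y = 0, top 158 mm above the optical table. Low dark rail, 6 mm high, runs along y across the table, front face at x = 20 mm.
- head (a joint): Height of the gauge head on its column, 0 to 0.045 m, up positive; stays where left (about 5 N to move). The hanging foot is 3 mm + this above the gauge's table. The head carries the dial case (56 mm across, facing front, x -14..10 mm, lower edge 38 mm above the foot) and an arm back to the column with the lifting knob on it.
- knob (a point): Middle of the upright round lifting knob on the head's arm: 22 mm across, its top 12 mm above this point; 36 mm behind the foot's axis. The arm (18 mm wide) lies 16 mm below this point; the dial's top edge is 3 mm higher than this point, its back 26 mm in front of it.
- foot (a point): Centre of the underside of the flat round foot (10 mm across) at the lower end of the dial gauge's sprung plunger.
- plunger (a joint): Travel of the sprung plunger into the dial, 0 (hanging free) to 0.010 m (end of stroke): what the dial shows. The needle is straight up at 0 and turns clockwise, one turn for 10 mm, a long mark at every 1 mm. Spring force 1 to 2 N.
- rail (a point): Point on the front face of the rail, straight behind the foot, 3 mm above the gauge's table.
- holder: Sample holder, one loose mid-grey anodised aluminium piece: flat tongue 136 mm long, 40 wide, 8 thick, with a block-shaped boss at one end and a low round bright-metal seat at the other. Origin: underside, below the middle of the boss; x along the tongue to the seat, z up. Tongue spans x -24..112, y -20..20 mm. About 0.2 kg, balance point near x = 27 mm.
- boss (a point): Middle height for gripping the boss of the holder: 36 mm long (x), 26 mm wide (y), from 8 to 33 mm above the underside; this point is 21 mm above the underside.
- seat (a point): Centre of the top of the holder's round seat: 17 mm across, at x = 95 mm of the holder, y = 0, 14 mm above the underside.
- petri_dish: Bystander: flat round dish with lid, 63 mm across, 12 mm high, at the back right.
- optical_post: Bystander: slender steel post standing upright, 13 mm across, 76 mm high, behind the gauge.
- post_holder: Bystander: black upright post holder with a thumb screw, 38x25 mm, 50 mm high, behind the gauge.
- puck: Bystander: pale round puck, 24 mm across, 10 mm high, left of the gauge.
- kapton: Bystander: tape roll lying flat, 67 mm across, 12 mm high, near the front edge on the right.
- hex_key: Bystander: black bent hex key lying flat, 88x31 mm, 5 mm thick, near the front edge.
- connector_block: Bystander: small black block, 44x27 mm, 22 mm high, near the front edge.

How it is judged:
By the outcome, as a careful person would: the job done as asked, in the order asked, and still so for the second after the job is handed in, with the robot touching nothing.
It also fails if it takes over 67 s, if anything falls off the work surface, if the arm or the gripper's body presses on something with over 40 N, if the wrist force passes 120 N, or if a joint passes its speed limit or range.

ROBOT

A 7-joint arm with a two-finger parallel gripper is mounted at the origin on a cart in front of the work surface, level with it; the furniture and walls round the work are solid. World frame = base frame: x ahead of the robot, y to its left, z up, the work surface at z = 0. Lengths are in m, angles in rad, forces in N, time in s.
With the tool pointing down it reaches from about 0.35 to 0.9 m from the base axis. Payload 19.9 kg.
Tool frame: the origin (TCP) lies midway between the tips of the shut fingers; the grasp point (between the pads) lies 19 mm behind it; z points along the fingers, y is the line along which they close (so a half turn about z gives the same grasp; the last joint's range is limited). The gripper opens to 85 mm and grips with 20 to 120 N. Pads are 22 mm wide; open, the fingers measure 114 mm over their backs; the gripper's body (76 mm by 85 mm) begins 54 mm behind the grasp point. The pads swing forward as they close: fully open they stand 13 mm farther back than shut.
Start: joints at [1.286, 0.417, -0.01, 1.614, 0.005, 1.111, -0.053], TCP at [0.151, -0.606, 0.231] pointing down, gripper open.
Joint ranges: [-2.81, 2.81], [-0.39, 2.02], [-1.27, 1.25], [0.06, 2.57], [-1.19, 4.33], [0.19, 2], [-2.82, 2.82]. Speed limits (rad/s): [1.89, 1.89, 2.39, 2.39, 3.01, 3.01, 3.01].

INTERFACE

Orientations are given as a 3x3 rotation matrix whose columns are the frame's x, y, z axes.
In Python, from station import env gives the robot as it stands.
- The arm moves only by the tool servo_tool, never from a script. Its argument "moves" is a list of rows, each a list of 3 entries, a list of its own where there are three numbers: the finger opening in m, from 0 to 0.0854, then the shift along the tool's x, y, z in m, then the turn, a rotation vector about the tool's x, y, z in degrees. In form: [[fingers, [x, y, z], [rx, ry, rz]], ...]. A call has 1 to 20 rows; each row is the pose to reach, as a shift and turn from the pose commanded when the call began, along the tool's axes at that moment; what a row does not reach only later rows make up. A row lasts 1/10 s, in which the tool goes at most 50 mm and 8.59 degrees, less where a joint would pass 70% of its speed; a pose out of reach is approached as far as the arm can. A call with a gripper value outside its range is refused whole. The fingers move at their own pace and stop on an object; "grip_force" is the grip in N (left out, the last holds). Time passes only in rows, so rows that repeat a pose let the fingers close. It gives the time, the measured TCP pose, the force, the opening and the grip force at its end, in the units of the state.
- env.state(): the state, without advancing time (a new reading comes with each control period).
- env.snapshot(name): name is "scene" or "top" or "wrist"; returns the picture (384x512x3 uint8, red, green, blue); there is no depth.
- env.camera_info(name): a dict with "fovy" (degrees; the focal length in pixels is half the picture's height over the tangent of half this angle, whatever the lens; pixels are square), "cx", "cy" (the principal point, pixels), "dist_coeffs" ([k1, k2, p1, p2, k3] as OpenCV has them; the pictures are not rectified), "rvec" (rotation vector, rad) and "tvec" (3), from world to camera coordinates, as OpenCV has them; the wrist camera has in their place "tool_from_camera" (4x4, takes a point from camera to tool coordinates, whose origin is the TCP and whose axes are the flange's). Camera axes: x right, y down, z forward; pixel columns grow to the right and rows downward; lengths in m; the calibration is good to about 2 mm. A picture is of the moment at which its call begins: read the wrist's pose just before it. camera_info takes no time and is no camera call.
- env.sign_off(): hands the job in; it is judged then, once.
Trained networks look in the newest picture that a camera, given by its name, has taken for a name from the list of things; names that differ only in an ending like _2 or _b are one class to them, and where a whole thing is asked for, a point or a joint stands for the part that bears it (a point fixed in the world has none). Each returns a list of dicts, best first, with "conf" (0 to 1); they miss things now and then, are a little off and sometimes report something else, mostly with a low value. They report only what shows in the picture. A call takes as long as a camera call.
- env.silhouettes(camera, target): "region" (384x512 bool, what is visible of it).
- env.spot_point(camera, target): "position" ([x, y, z] in m, in world coordinates, good to about 4 mm: a listed point, or the origin of a listed thing).
The state is a dict: "clock": time; "qpos": joint angles; "qd": joint speeds; "joint_torque": joint torques, N m; "ee_pos": TCP position; "tool_rot": TCP orientation; "ft_force": force on the tool from outside, world axes, zero at the start; "torque": the same for the moment, N m; "grip_width": finger opening in m; "grasp_force": force on a finger pad.
Only numpy, scipy, OpenCV 4.12 (cv2) and the standard library are available. Lean on these libraries where they do the work, as an engineer would, in place of code of your own. Each camera call takes 0.05 s, during which the arm holds its last target. There are 200 camera calls.

## Working session

There is one attempt and no reset: what is moved stays moved. The work goes in short steps, Python scripts to look and compute and a tool call to move; the robot and the scene stay as the last step left them, time stands still between calls to the robot, and variables do not carry over. Pictures are saved under pics/ and viewed, at most 10 in all, crops included, and the job is handed in when it is done.

Besides the shell and the picture viewer there is one more tool, called after "Emit:" by a JSON object that holds its "op" and its "data", one argument or row to a line. servo_tool: Moves the arm, as the interface text tells. Its arguments: {"type":"object","properties":{"moves":{"type":"array","items":{"type":"array"}},"grip_force":{"type":"number"}},"required":["moves"]}

```bash
mkdir -p pics; ls; python3 - <<'E'
from station import env
import cv2,numpy as np
s=env.state();print(s['clock'],s['ee_pos'],s['tool_rot'],s['grip_width'])
for c in ['scene','top']:
    im=env.snapshot(c);cv2.imwrite(f'pics/{c}0.png',im[:,:,::-1])
    i=env.camera_info(c);print(c,i)
    for t in ['gauge','knob','foot','rail','holder','boss','seat']:
        r=env.spot_point(c,t);print(t,[(np.round(x['position'],4),round(x['conf'],2)) for x in r[:2]])
print(env.camera_info('wrist'));print(env.state()['clock'])
E
```

```text
pics
0.0 [ 0.15074662 -0.6061836   0.23064683] [[ 9.70433760e-01  2.41367200e-01 -4.37869030e-04]
 [ 2.41367556e-01 -9.70433058e-01  1.17568866e-03]
 [-1.41149901e-04 -1.24661535e-03 -9.99999213e-01]] 0.08566879551528693
scene {'fovy': 51.78391360315339, 'cx': 260.44680576057385, 'cy': 189.30246692097182, 'dist_coeffs': array([-0.04347308,  0.        ,  0.        ,  0.        ,  0.        ]), 'rvec': array([ 1.26212478, -2.13759339,  1.03442263]), 'tvec': array([0.22297395, 0.39388143, 0.67792931])}
gauge [(array([ 0.5613, -0.2206,  0.0028]), 0.77)]
knob [(array([ 0.6008, -0.2315,  0.1231]), 0.72), (array([ 0.7199, -0.3564, -0.0034]), 0.64)]
foot []
rail [(array([ 0.5827, -0.2257,  0.0335]), 0.81)]
holder [(array([ 3.885e-01,  2.576e-01, -2.000e-04]), 0.67)]
boss [(array([0.3904, 0.259 , 0.0222]), 0.87), (array([ 0.3828, -0.0264,  0.0017]), 0.35)]
seat [(array([0.3778, 0.1676, 0.0131]), 0.59), (array([ 0.4462, -0.0179,  0.0012]), 0.5)]
top {'fovy': 50.7378037289829, 'cx': 253.41317024884592, 'cy': 187.0736536729108, 'dist_coeffs': array([-0.11865886,  0.        ,  0.        ,  0.    
[... 354 characters left out ...]
902,  0.2611, -0.0013]), 0.62)]
boss [(array([0.3916, 0.2586, 0.0218]), 0.73)]
seat [(array([0.384 , 0.1684, 0.0144]), 0.76), (array([ 0.5579, -0.2257, -0.0028]), 0.71)]
{'fovy': 62.856216576327384, 'cx': 257.83452067433456, 'cy': 190.94318342812363, 'dist_coeffs': array([0.01457177, 0.        , 0.        , 0.        , 0.        ]), 'tool_from_camera': array([[ 5.14371594e-04, -9.59582147e-01, -2.81428212e-01,
         7.10529805e-02],
       [ 9.99999769e-01,  3.68543599e-04,  5.71099877e-04,
        -5.45542879e-04],
       [-4.44298680e-04, -2.81428441e-01,  9.59582115e-01,
        -1.43358796e-01],
       [ 0.00000000e+00,  0.00000000e+00,  0.00000000e+00,
         1.00000000e+00]])}
0.8
```

View pics/scene0.png

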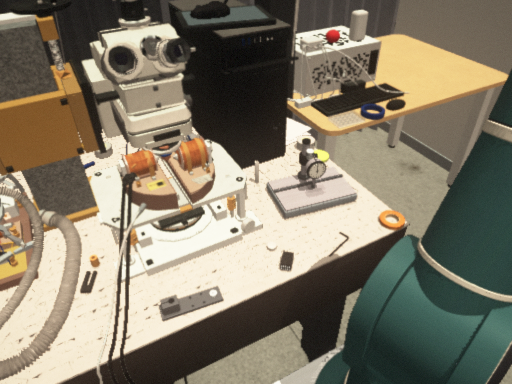

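View pics/top0.png

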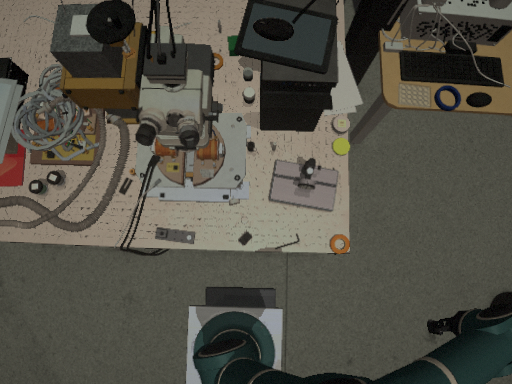

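The scene view shows the gauge at about (310,190), the holder at (190,302), and the hex key, block and puck between them. In the top view the gauge is at (305,185) and slightly turned. The holder is at (175,236) with its seat pointing toward the gauge (-y). Next I'll fit both poses to their silhouettes.

```bash
cat > h.py <<'E'
from station import env
import cv2,numpy as np
from scipy.optimize import minimize
def box(x0,x1,y0,y1,z0,z1): return np.array([[x,y,z] for x in(x0,x1) for y in(y0,y1) for z in(z0,z1)],float)/1000
def cyl(x,y,r,z0,z1): return np.array([[x+r*np.cos(a),y+r*np.sin(a),z] for a in np.linspace(0,6.28,17) for z in(z0,z1)])/1000
HOLDER=[box(-24,112,-20,20,0,8),box(-18,18,-13,13,8,33),cyl(95,0,8.5,8,14)]
GAUGE=[box(-63,83,-112,112,0,32)]
def cam(name,st=None):
    i=env.camera_info(name);f=192/np.tan(np.radians(i['fovy']/2))
    K=np.array([[f,0,i['cx']],[0,f,i['cy']],[0,0,1]])
    if 'rvec' in i: R=cv2.Rodrigues(i['rvec'])[0];t=i['tvec']
    else:
        T=np.eye(4);T[:3,:3]=st['tool_rot'];T[:3,3]=st['ee_pos'];W=np.linalg.inv(T@i['tool_from_camera']);R=W[:3,:3];t=W[:3,3]
    return K,i['dist_coeffs'],R,t
def proj(c,P): return cv2.projectPoints(np.asarray(P,float).reshape(-1,3),cv2.Rodrigues(c[2])[0],c[3],c[0],c[1])[0][:,0]
def back(c,uv,z):
    n=cv2.undistortPoints(np.array(uv,float).reshape(-1,1,2),c[0],c[1])[:,0]
    d=np.c_[n,np.ones(len(n))]@c[2];o=-c[2].T@c[3]
    return o+d*((z-o[2])/d[:,2])[:,None]
def place(P,p,z=0):
    c,s=np.cos(p[2]),np.sin(p[2]);return P@np.array([[c,s,0],[-s,c,0],[0,0,1]])+[p[0],p[1],z]
def render(c,parts,p,z=0):
    m=np.zeros((384*4,512*4),np.uint8)
    for P in parts:
        q=proj(c,place(P,p,z))*4+1.5;cv2.fillConvexPoly(m,cv2.convexHull(q.astype(np.float32)).round().astype(int),255)
    return cv2.resize(m,(512,384),interpolation=cv2.INTER_AREA)/255.
def fit(views,parts,p0,z=0):
    def cost(d):
        p=np.array(p0)+d*[.01,.01,.1]
        return sum(np.abs(render(c,parts,p,z)-m).sum()/m.sum() for c,m in views)
    best=min((minimize(cost,[0,0,a],method='Nelder-Mead',options=dict(initial_simplex=np.array([[0,0,a],[1,0,a],[0,1,a],[0,0,a+1]]),xatol=.01,fatol=1e-4)) for a in(-1,0,1)),key=lambda r:r.fun)
    return np.array(p0)+best.x*[.01,.01,.1],best.fun
E
python3 - <<'E'
from h import *
v={'gauge':[], 'holder':[]}
for n in ['top','scene']:
    c=cam(n)
    for t in v:
        r=env.silhouettes(n,t)
        if r: v[t].append((c,r[0]['region'].astype(float)));print(n,t,r[0]['conf'],r[0]['region'].sum())
for t,parts,p0 in [('gauge',GAUGE,[.56,-.226,.0]),('holder',HOLDER,[.39,.26,-1.65])]:
    for vv in [v[t]]+[[x] for x in v[t]]: print(t,*fit(vv,parts,p0))
E
```

```text
top gauge 0.62 2779
top holder 0.27 455
scene gauge 0.59 3505
scene holder 0.96 1130
gauge [ 0.56398499 -0.22590003 -0.13398777] 0.2693426329521665
gauge [ 0.56280878 -0.22630503 -0.14652996] 0.05688320668317704
gauge [ 0.56824898 -0.22770751 -0.14272569] 0.19434645184750077
holder [ 0.39144805  0.25900175 -1.67548174] 0.14408952144506543
holder [ 0.392252    0.25857298 -1.68396467] 0.06304675716440422
holder [ 0.390712    0.26010031 -1.66430234] 0.06574353635259413
```

Emit:
{"op": "servo_tool", "data": {
  "moves": [
    [0.085, [0.565, -0.24, -0.05], [0, 0, 22.2]],
    [0.085, [0.565, -0.24, -0.05], [0, 0, 22.2]],
    [0.085, [0.565, -0.24, -0.05], [0, 0, 22.2]],
    [0.085, [0.565, -0.24, -0.05], [0, 0, 22.2]],
    [0.085, [0.565, -0.24, -0.05], [0, 0, 22.2]],
    [0.085, [0.565, -0.24, -0.05], [0, 0, 22.2]],
    [0.085, [0.565, -0.24, -0.05], [0, 0, 22.2]],
    [0.085, [0.565, -0.24, -0.05], [0, 0, 22.2]],
    [0.085, [0.565, -0.24, -0.05], [0, 0, 22.2]],
    [0.085, [0.565, -0.24, -0.05], [0, 0, 22.2]],
    [0.085, [0.565, -0.24, -0.05], [0, 0, 22.2]],
    [0.085, [0.565, -0.24, -0.05], [0, 0, 22.2]],
    [0.085, [0.565, -0.24, -0.05], [0, 0, 22.2]],
    [0.085, [0.565, -0.24, -0.05], [0, 0, 22.2]],
    [0.085, [0.565, -0.24, -0.05], [0, 0, 22.2]],
    [0.085, [0.565, -0.24, -0.05], [0, 0, 22.2]],
    [0.085, [0.565, -0.24, -0.05], [0, 0, 22.2]]
  ]
}}

```text
clock: 2.7
ee_pos: [0.6405, -0.2383, 0.2814]
tool_rot: [[0.989, -0.145, -0.0], [-0.145, -0.989, -0.0], [-0.0, 0.0, -1.0]]
ft_force: [0.1, -0.0, 0.8]
grip_width: 0.0848
grasp_force: 0.0
```

```bash
python3 - <<'E'
from h import *
s=env.state();im=env.snapshot('wrist');cv2.imwrite('pics/w1.png',im[:,:,::-1])
print(s['clock'],s['ee_pos'],s['tool_rot'],s['ft_force'])
c=cam('wrist',s)
for t in ['knob','rail','foot','gauge']:
    r=env.spot_point('wrist',t);print(t,[(np.round(x['position'],4),round(x['conf'],2)) for x in r[:2]])
r=env.silhouettes('wrist','gauge')
if r:
    m=r[0]['region'];print(r[0]['conf'],m.sum());print(fit([(c,m.astype(float))],GAUGE,[.563,-.226,-.143]))
E
```

```text
2.7 [ 0.64051355 -0.23832109  0.28141189] [[ 9.89466734e-01 -1.44760377e-01 -1.24785648e-04]
 [-1.44760412e-01 -9.89466677e-01 -3.42845239e-04]
 [-7.38408340e-05  3.57297981e-04 -9.99999933e-01]] [ 0.12872528 -0.03207449  0.79169061]
knob [(array([ 0.5919, -0.225 ,  0.1286]), 0.76)]
rail [(array([ 0.5828, -0.2276,  0.0362]), 0.92)]
foot []
gauge [(array([ 0.5593, -0.2219, -0.0007]), 0.71)]
0.58 17750
(array([ 0.56078233, -0.22402343, -0.15493664]), np.float64(0.04462678818006076))
```

View pics/w1.png

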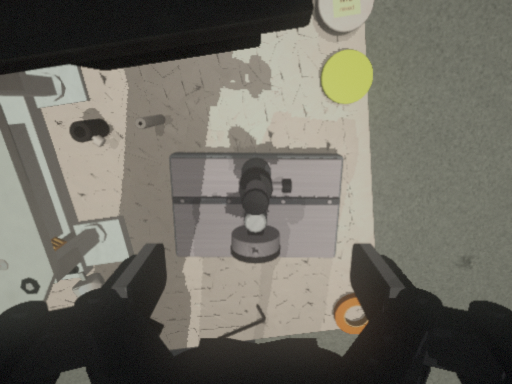

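The wrist view shows the gauge table from (170,154) to (342,258), nearly square with the tool, with the rail at row ~201. The bright knob is at (255,222) and the dial at (255,240). Next I'll refine yaw and knob position from the edges.

```bash
python3 - <<'E'
from h import *
s=env.state();c=cam('wrist',s)
im=cv2.imread('pics/w1.png');g=cv2.cvtColor(im,6)
def rep(n,uv,z):
    w=back(c,uv,z);print(n,np.round(uv,1).tolist(),np.round(w[:,:2],4).tolist(),'dir',np.round(np.arctan2(*(w[-1]-w[0])[1::-1]),4) if len(uv)>1 else '')
sg,=[cv2.createLineSegmentDetector().detect(g)[0][:,0]]
for a in sg:
    L=np.hypot(a[0]-a[2],a[1]-a[3])
    if L>35 and 140<min(a[1],a[3]) and max(a[1],a[3])<275 and 160<min(a[0],a[2]) and max(a[0],a[2])<350:
        rep('seg',a.reshape(2,2),.038 if 190<a[1]<210 else .032)
m=((im.min(2)>150)&(np.arange(512)[None]>235)&(np.arange(512)[None]<275)&(np.arange(384)[:,None]>205)&(np.arange(384)[:,None]<240))
ys,xs=np.nonzero(m);print('knob px',len(xs),xs.min(),xs.max(),ys.min(),ys.max())
rep('knob',[[ (xs.min()+xs.max())/2,(ys.min()+ys.max())/2]],.138)
rep('knobrange',[[xs.min()-.5,222],[xs.max()+.5,222]],.138)
for p in [(.5608,-.2240,-.145),(.5628,-.2263,-.145)]:
  print(proj(c,place(np.array([[.036,0,.138],[-.063,.112,.032],[-.063,-.112,.032],[.083,.112,.032],[.083,-.112,.032],[.02,.1,.038],[.02,-.1,.038]]),p)).round(1).tolist())
E
```

```text
seg [[343.20001220703125, 160.60000610351562], [335.29998779296875, 255.60000610351562]] [[0.6214, -0.3436], [0.4897, -0.3238]] dir 2.9923
seg [[173.10000610351562, 195.8000030517578], [213.10000610351562, 195.6999969482422]] [[0.6083, -0.1225], [0.601, -0.1734]] dir -1.7135
seg [[285.6000061035156, 195.6999969482422], [338.1000061035156, 196.10000610351562]] [[0.5876, -0.2658], [0.5774, -0.3326]] dir -1.7221
seg [[276.8999938964844, 148.89999389648438], [334.3999938964844, 149.3000030517578]] [[0.6482, -0.2625], [0.6374, -0.3337]] dir -1.721
seg [[340.6000061035156, 159.39999389648438], [279.3999938964844, 159.3000030517578]] [[0.6235, -0.3406], [0.6347, -0.264]] dir 1.4257
seg [[336.8999938964844, 204.5], [270.6000061035156, 204.1999969482422]] [[0.5662, -0.3302], [0.5789, -0.2451]] dir 1.4223
seg [[171.89999389648438, 151.3000030517578], [206.89999389648438, 151.5]] [[0.6641, -0.1318], [0.6576, -0.1751]] dir -1.72
seg [[230.60000610351562, 151.8000030517578], [275.6000061035156, 152.1999969482422]] [[0.6529, -0.2045], [0.6444, -0.2604]] dir -1.7222
seg [[335.6000061035156, 155.5], [278.1000061035156, 155.0]] [[0.6293, -0.3347], [0.6404, -0.2631]] dir 1.4179
seg [[175.0, 253.1999969482422], [172.39999389648438, 218.10000610351562]] [[0.5251, -0.1051], [0.5763, -0.1128]] dir -0.1488
knob px 235 246 264 216 230
knob [[255.0, 223.0]] [[0.5961, -0.228]] dir 
knobrange [[245.5, 222.0], [264.5, 222.0]] [[0.5985, -0.2189], [0.5958, -0.2373]] dir -1.7147
[[256.2, 222.5], [175.9, 260.0], [337.1, 260.2], [167.6, 155.9], [345.4, 156.1], [179.5, 204.8], [333.5, 205.0]]
[[258.2, 220.3], [177.2, 258.5], [338.6, 258.7], [169.1, 154.1], [347.2, 154.3], [180.9, 203.2], [335.2, 203.3]]
```

Emit:
{"op": "servo_tool", "data": {
  "moves": [
    [0.06, [-0.0455, -0.0038, 0.04], [0, 0, 0]],
    [0.06, [-0.0455, -0.0038, 0.07], [0, 0, 0]],
    [0.06, [-0.0455, -0.0038, 0.1], [0, 0, 0]],
    [0.06, [-0.0455, -0.0038, 0.13], [0, 0, 0]],
    [0.06, [-0.0455, -0.0038, 0.15], [0, 0, 0]],
    [0.06, [-0.0455, -0.0038, 0.164], [0, 0, 0]],
    [0.06, [-0.0455, -0.0038, 0.164], [0, 0, 0]],
    [0.06, [-0.0455, -0.0038, 0.164], [0, 0, 0]]
  ],
  "grip_force": 30
}}

```text
clock: 3.8
ee_pos: [0.5971, -0.2271, 0.118]
tool_rot: [[0.99, -0.143, 0.001], [-0.143, -0.99, -0.0], [0.001, 0.0, -1.0]]
ft_force: [1.3, -0.2, 1.1]
grip_width: 0.0599
grasp_force: 0.0
```

Emit:
{"op": "servo_tool", "data": {
  "moves": [
    [0.03, [0, 0, 0], [0, 0, 0]],
    [0.03, [0, 0, 0], [0, 0, 0]],
    [0.03, [0, 0, 0], [0, 0, 0]],
    [0.015, [0, 0, 0], [0, 0, 0]],
    [0.015, [0, 0, 0], [0, 0, 0]],
    [0.015, [0, 0, 0], [0, 0, 0]],
    [0.015, [0, 0, 0], [0, 0, 0]]
  ]
}}

```text
clock: 4.5
ee_pos: [0.5967, -0.229, 0.1179]
tool_rot: [[0.989, -0.145, 0.001], [-0.145, -0.989, -0.002], [0.001, 0.002, -1.0]]
ft_force: [-1.0, -8.9, 2.1]
grip_width: 0.0204
grasp_force: 30.4
```

```bash
python3 - <<'E'
from h import *
s=env.state();print(s['ee_pos'],s['ft_force'],s['torque'],s['grip_width'],s['grasp_force'])
im=env.snapshot('scene');cv2.imwrite('pics/s2.png',cv2.resize(im[100:240,230:400,::-1],None,fx=4,fy=4,interpolation=2))
E
```

```text
[ 0.59667668 -0.22904264  0.11788059] [-1.04394452 -8.90747674  2.14202489] [-1.91456441  0.1290669  -0.03274091] 0.02035439757259132 30.351713919080794
```

View pics/s2.png

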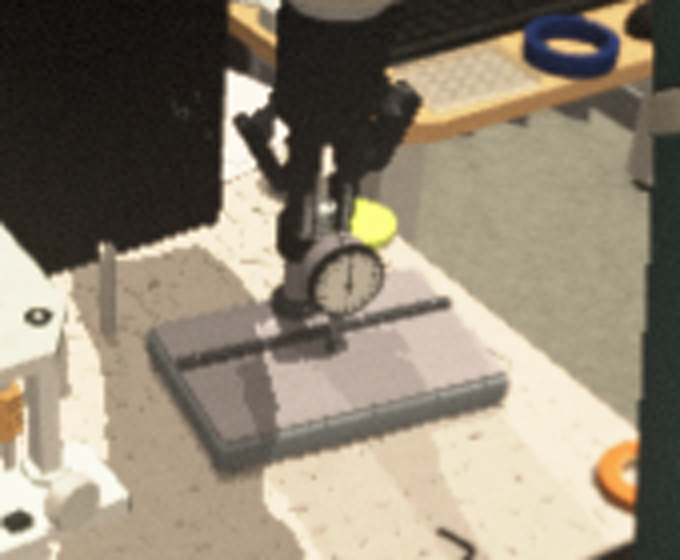

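Emit:
{"op": "servo_tool", "data": {
  "moves": [
    [0.015, [0, 0.001, -0.004], [0, 0, 0]],
    [0.015, [0, 0.002, -0.009], [0, 0, 0]],
    [0.015, [0, 0.002, -0.015], [0, 0, 0]],
    [0.015, [0, 0.002, -0.021], [0, 0, 0]],
    [0.015, [0, 0.002, -0.027], [0, 0, 0]],
    [0.015, [0, 0.002, -0.032], [0, 0, 0]],
    [0.015, [0, 0.002, -0.032], [0, 0, 0]],
    [0.015, [0, 0.002, -0.032], [0, 0, 0]]
  ]
}}

```text
clock: 5.35
ee_pos: [0.5966, -0.2292, 0.1496]
tool_rot: [[0.99, -0.143, 0.001], [-0.143, -0.99, -0.0], [0.001, 0.0, -1.0]]
ft_force: [1.4, -2.9, 1.9]
grip_width: 0.0209
grasp_force: 30.8
```

```bash
python3 - <<'E'
from h import *
s=env.state();print(s['clock'],s['ee_pos'],s['ft_force'],s['torque'],s['grip_width'],s['grasp_force'])
im=env.snapshot('scene');cv2.imwrite('pics/s3.png',cv2.resize(im[100:240,230:400,::-1],None,fx=4,fy=4,interpolation=2))
for t in ['knob','foot']:
    r=env.spot_point('scene',t);print(t,[(np.round(x['position'],4),round(x['conf'],2)) for x in r[:2]])
E
```

```text
5.35 [ 0.59663618 -0.22915821  0.14963258] [ 1.44467528 -2.87416438  1.93972922] [-0.39612425 -0.17645534  0.02940984] 0.020898333695347573 30.81004005856812
knob [(array([ 0.599 , -0.2341,  0.1573]), 0.89)]
foot []
```

View pics/s3.png

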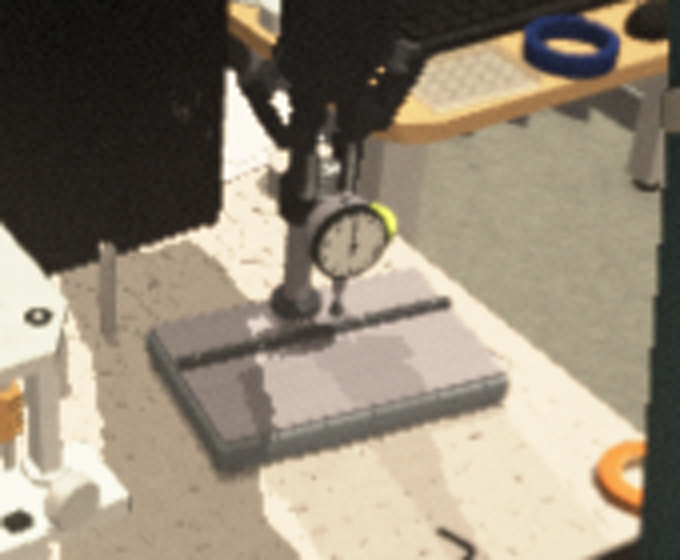

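Emit:
{"op": "servo_tool", "data": {
  "moves": [
    [0.06, [0, 0, 0], [0, 0, 0]],
    [0.06, [0, 0, 0], [0, 0, 0]],
    [0.06, [0, 0, 0], [0, 0, 0]],
    [0.06, [0, 0, -0.04], [0, 0, 0]],
    [0.06, [0, 0, -0.08], [0, 0, 0]],
    [0.085, [0, 0, -0.12], [0, 0, 0]],
    [0.085, [-0.05, -0.03, -0.12], [0, 0, -8]],
    [0.085, [-0.09, -0.06, -0.12], [0, 0, -16]],
    [0.085, [-0.13, -0.09, -0.12], [0, 0, -24]],
    [0.085, [-0.17, -0.12, -0.12], [0, 0, -32]],
    [0.085, [-0.22, -0.15, -0.12], [0, 0, -40]],
    [0.085, [-0.23, -0.2, -0.12], [0, 0, -48]],
    [0.085, [-0.24, -0.245, -0.12], [0, 0, -56]],
    [0.085, [-0.25, -0.29, -0.12], [0, 0, -64]],
    [0.085, [-0.26, -0.335, -0.12], [0, 0, -72]],
    [0.085, [-0.265, -0.38, -0.12], [0, 0, -80]],
    [0.085, [-0.27, -0.425, -0.11], [0, 0, -88]],
    [0.085, [-0.273, -0.454, -0.1], [0, 0, -92.5]],
    [0.085, [-0.273, -0.454, -0.1], [0, 0, -92.5]],
    [0.085, [-0.273, -0.454, -0.1], [0, 0, -92.5]]
  ]
}}

```text
clock: 7.5
ee_pos: [0.3909, 0.2597, 0.249]
tool_rot: [[0.099, 0.995, -0.001], [0.995, -0.099, -0.0], [-0.0, -0.001, -1.0]]
ft_force: [-0.3, -0.9, -0.2]
grip_width: 0.085
grasp_force: 0.0
```

```bash
python3 - <<'E'
from h import *
s=env.state();im=env.snapshot('wrist');cv2.imwrite('pics/w4.png',im[:,:,::-1])
print(s['clock'],s['ee_pos'],s['tool_rot'],s['ft_force'],s['qpos'],s['qd'].max() if hasattr(s['qd'],'max') else s['qd'])
c=cam('wrist',s)
for t in ['boss','seat','holder']:
    r=env.spot_point('wrist',t);print(t,[(np.round(x['position'],4),round(x['conf'],2)) for x in r[:2]])
r=env.silhouettes('wrist','holder')
if r:
    m=r[0]['region'];print(r[0]['conf'],m.sum());print(fit([(c,m.astype(float))],HOLDER,[.391,.259,-1.675]))
E
```

```text
7.5 [0.39086019 0.25972434 0.24896204] [[ 9.92119688e-02  9.95065534e-01 -1.25254998e-03]
 [ 9.95066313e-01 -9.92120586e-02 -9.59574744e-06]
 [-1.33816460e-04 -1.24541828e-03 -9.99999216e-01]] [-0.34030572 -0.94149909 -0.23837314] [ 0.0253045   0.17291525 -0.74374486  1.94553808  0.13205771  1.07285707
 -0.87380328] 0.02320954999973413
boss [(array([0.3898, 0.2606, 0.0267]), 0.59)]
seat [(array([0.3816, 0.1684, 0.0103]), 0.7)]
holder [(array([0.3895, 0.2567, 0.0029]), 0.98)]
0.58 3198
(array([ 0.38935779,  0.2616987 , -1.67593916]), np.float64(0.03282198432844057))
```

View pics/w4.png

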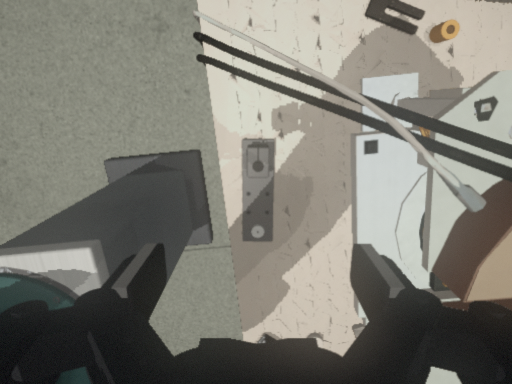

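The wrist view shows the holder centred on column 258, with boss (258,160) and seat (258,231). Cables cross at rows 35–100 beyond the boss, so I'll check their clearance.

```bash
python3 - <<'E'
from h import *
s=env.state();c=cam('wrist',s);t=cam('top')
P=[[200,58],[258,78],[300,96],[360,122]]
for z in (0.,.05,.1,.15):
    w=back(c,P,z);print(z,w[:,:2].round(3).tolist(),proj(t,w).round(0).tolist())
im=env.snapshot('top');cv2.imwrite('pics/t5.png',cv2.resize(im[130:270,90:260,::-1],None,fx=4,fy=4,interpolation=2))
E
```

```text
0.0 [[0.336, 0.382], [0.401, 0.353], [0.449, 0.328], [0.52, 0.29]] [[127.0, 248.0], [136.0, 230.0], [144.0, 216.0], [156.0, 197.0]]
0.05 [[0.344, 0.375], [0.401, 0.35], [0.442, 0.328], [0.504, 0.295]] [[124.0, 245.0], [133.0, 229.0], [140.0, 217.0], [151.0, 199.0]]
0.1 [[0.352, 0.369], [0.4, 0.347], [0.436, 0.329], [0.489, 0.3]] [[122.0, 242.0], [129.0, 228.0], [136.0, 217.0], [145.0, 201.0]]
0.15 [[0.36, 0.362], [0.4, 0.344], [0.43, 0.329], [0.473, 0.305]] [[119.0, 239.0], [125.0, 227.0], [131.0, 217.0], [139.0, 204.0]]
```

View pics/t5.png

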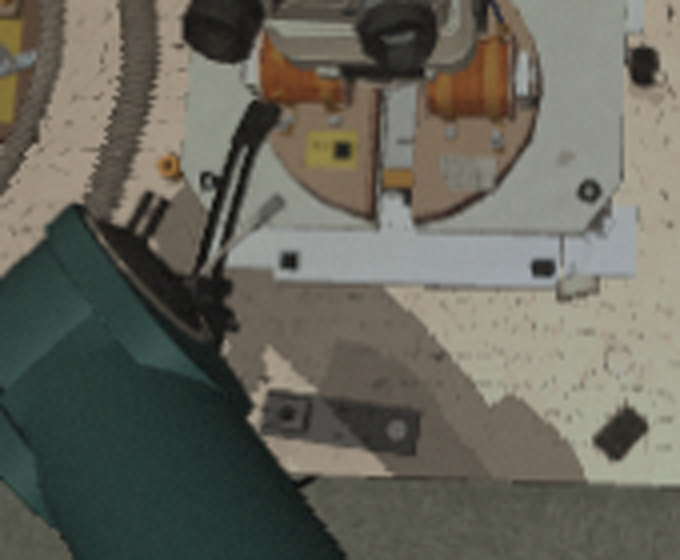

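Emit:
{"op": "servo_tool", "data": {
  "moves": [
    [0.06, [0.0007, -0.0015, 0.04], [0, 0, 0]],
    [0.06, [0.0007, -0.0015, 0.08], [0, 0, 0]],
    [0.06, [0.0007, -0.0015, 0.12], [0, 0, 0]],
    [0.06, [0.0007, -0.0015, 0.15], [0, 0, 0]],
    [0.06, [0.0007, -0.0015, 0.18], [0, 0, 0]],
    [0.06, [0.0007, -0.0015, 0.2], [0, 0, 0]],
    [0.06, [0.0007, -0.0015, 0.215], [0, 0, 0]],
    [0.06, [0.0007, -0.0015, 0.23], [0, 0, 0]],
    [0.06, [0.0007, -0.0015, 0.239], [0, 0, 0]],
    [0.06, [0.0007, -0.0015, 0.239], [0, 0, 0]],
    [0.06, [0.0007, -0.0015, 0.239], [0, 0, 0]]
  ],
  "grip_force": 50
}}

```text
clock: 8.9
ee_pos: [0.3901, 0.2605, 0.0107]
tool_rot: [[0.1, 0.995, 0.0], [0.995, -0.1, 0.0], [0.0, 0.0, -1.0]]
ft_force: [-0.3, -0.5, 0.4]
grip_width: 0.0599
grasp_force: 0.0
```

Emit:
{"op": "servo_tool", "data": {
  "moves": [
    [0.035, [0, 0, 0], [0, 0, 0]],
    [0.035, [0, 0, 0], [0, 0, 0]],
    [0.035, [0, 0, 0], [0, 0, 0]],
    [0.015, [0, 0, 0], [0, 0, 0]],
    [0.015, [0, 0, 0], [0, 0, 0]],
    [0.015, [0, 0, 0], [0, 0, 0]],
    [0.015, [0, 0, 0], [0, 0, 0]]
  ]
}}

```text
clock: 9.6
ee_pos: [0.39, 0.2604, 0.0107]
tool_rot: [[0.1, 0.995, 0.001], [0.995, -0.1, -0.0], [0.0, 0.001, -1.0]]
ft_force: [-1.1, -2.1, 9.9]
grip_width: 0.025
grasp_force: 49.2
```

Emit:
{"op": "servo_tool", "data": {
  "moves": [
    [0.015, [0, 0, -0.01], [0, 0, 0]],
    [0.015, [0, 0, -0.03], [0, 0, 0]],
    [0.015, [0, 0, -0.06], [0, 0, 0]],
    [0.015, [-0.02, 0, -0.09], [0, 0, 0]],
    [0.015, [-0.05, 0.005, -0.11], [0, 0, 0]],
    [0.015, [-0.09, 0.01, -0.11], [0, 0, 1]],
    [0.015, [-0.13, 0.015, -0.11], [0, 0, 2]],
    [0.015, [-0.17, 0.02, -0.11], [0, 0, 2.8]],
    [0.015, [-0.21, 0.025, -0.11], [0, 0, 2.8]],
    [0.015, [-0.25, 0.03, -0.11], [0, 0, 2.8]],
    [0.015, [-0.29, 0.04, -0.11], [0, 0, 2.8]],
    [0.015, [-0.32, 0.06, -0.11], [0, 0, 2.8]],
    [0.015, [-0.34, 0.09, -0.11], [0, 0, 2.8]],
    [0.015, [-0.355, 0.12, -0.11], [0, 0, 2.8]],
    [0.015, [-0.366, 0.143, -0.11], [0, 0, 2.8]],
    [0.015, [-0.366, 0.143, -0.11], [0, 0, 2.8]],
    [0.015, [-0.366, 0.143, -0.11], [0, 0, 2.8]],
    [0.015, [-0.366, 0.143, -0.11], [0, 0, 2.8]]
  ]
}}

```text
clock: 11.4
ee_pos: [0.4949, -0.1176, 0.1204]
tool_rot: [[0.148, 0.989, -0.0], [0.989, -0.148, 0.0], [0.0, -0.001, -1.0]]
ft_force: [-0.2, -0.2, -2.3]
grip_width: 0.0253
grasp_force: 49.9
```

```bash
python3 - <<'E'
from h import *
s=env.state();im=env.snapshot('wrist')
print(s['clock'],s['ee_pos'],s['tool_rot'],s['ft_force'],s['grip_width'],s['grasp_force'],s['qpos'])
c=cam('wrist',s);t=cam('top')
im2=env.snapshot('scene');im3=env.snapshot('top')
z=s['ee_pos'][2]-.0107
for n,cc in [('wrist',c),('top',t),('scene',cam('scene'))]:
  for k in ['seat','holder']:
    r=env.spot_point(n,k);print(n,k,[(np.round(s['tool_rot'].T@(x['position']-s['ee_pos']),4),round(x['conf'],2)) for x in r[:2]])
  r=env.silhouettes(n,'holder')
  if r:
    m=r[0]['region'];p0=[s['ee_pos'][0],s['ee_pos'][1],-1.72];p,f=fit([(cc,m.astype(float))],HOLDER,p0,z);print(r[0]['conf'],m.sum(),p,f,s['tool_rot'].T@(np.r_[p[:2],z]-s['ee_pos']))
cv2.imwrite('pics/a6.png',np.hstack([im[:,:,::-1][100:384,60:460],cv2.resize(im2[100:242,170:370,::-1],(400,284))]))
E
```

```text
11.4 [ 0.49492082 -0.11756555  0.1204478 ] [[ 1.47773179e-01  9.89021159e-01 -4.85274503e-04]
 [ 9.89021258e-01 -1.47773062e-01  2.69499740e-04]
 [ 1.94830446e-04 -5.19771633e-04 -9.99999846e-01]] [-0.20778796 -0.17182259 -2.27590862] 0.025296666675324198 49.9066561460495 [ 0.59823265  0.40045909 -0.51042998  1.98341196  0.26266653  0.82229751
 -0.20723199]
wrist seat []
wrist holder [(array([-0.0052, -0.0015,  0.0083]), 0.96)]
0.96 9556 [ 0.49409965 -0.11737893 -1.72093088] 0.48698364234768826 [ 6.11385832e-05 -8.34167726e-04  1.07004471e-02]
top seat []
top holder []
scene seat [(array([-0.0914, -0.0006, -0.0048]), 0.72)]
scene holder [(array([-0.0003,  0.001 ,  0.0135]), 0.92), (array([-0.2012,  0.2555,  0.1229]), 0.57)]
0.66 567 [ 0.49510975 -0.1177083  -1.72235905] 0.33208839091192033 [-0.00011535  0.00021351  0.01069987]
```

View pics/a6.png

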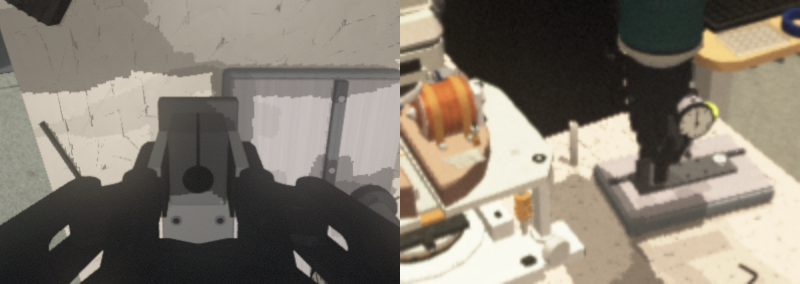

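The wrist half shows the tongue's end edge at about row 197 of the full picture, with the boss between the fingers. The scene half shows the holder level in the gripper in front of the foot, seat bright. Next I'll measure the in-hand offset along the tongue.

```bash
python3 - <<'E'
from h import *
s=env.state();im=env.snapshot('wrist');g=cv2.cvtColor(im,7).astype(float)
i=env.camera_info('wrist');c=cam('wrist',s);R,p=s['tool_rot'],s['ee_pos']
pr=lambda P:proj(c,(np.array(P)@R.T)+p)
prof=g[185:210,235:285].mean(1);print(prof.round(0))
print(pr([[.020,0,.0027],[.024,0,.0027],[.028,0,.0027],[.018,0,-.0223],[.024,.02,.0027],[.024,-.02,.0027]]).round(1).tolist())
print('boss edges',g[225:345:1,250:256].mean(1).round(0).tolist())
sc=env.snapshot('scene');cs=cam('scene')
q=proj(cs,(np.array([[-.095,0,-.0033],[-.085,0,-.0033],[-.105,0,-.0033],[-.112,.02,.0027],[-.112,-.02,.0027]])@R.T)+p);print(q.round(1).tolist())
u,v=q[0].round().astype(int);print(cv2.cvtColor(sc,7)[v-7:v+8,u-10:u+11])
E
```

```text
[166. 166. 166. 166. 166. 166. 170. 173. 173. 172. 169. 139.  86.  74.
  76.  78.  80.  81.  82.  83.  82.  81.  80.  80.  79.]
[[258.9, 208.3], [258.9, 200.6], [258.9, 192.7], [259.0, 232.8], [299.8, 200.6], [218.0, 200.5]]
boss edges [68.0, 67.0, 66.0, 67.0, 67.0, 66.0, 67.0, 67.0, 70.0, 70.0, 70.0, 70.0, 68.0, 70.0, 69.0, 69.0, 68.0, 68.0, 68.0, 68.0, 68.0, 67.0, 66.0, 66.0, 66.0, 66.0, 66.0, 65.0, 65.0, 66.0, 64.0, 65.0, 64.0, 64.0, 65.0, 64.0, 63.0, 63.0, 64.0, 64.0, 60.0, 50.0, 42.0, 36.0, 36.0, 38.0, 36.0, 34.0, 33.0, 34.0, 37.0, 35.0, 35.0, 34.0, 35.0, 34.0, 34.0, 35.0, 36.0, 37.0, 34.0, 34.0, 35.0, 35.0, 35.0, 34.0, 42.0, 66.0, 93.0, 104.0, 105.0, 105.0, 104.0, 104.0, 104.0, 104.0, 103.0, 104.0, 102.0, 102.0, 110.0, 119.0, 119.0, 119.0, 119.0, 118.0, 120.0, 118.0, 119.0, 118.0, 119.0, 119.0, 119.0, 118.0, 118.0, 118.0, 118.0, 118.0, 118.0, 118.0, 118.0, 118.0, 117.0, 118.0, 118.0, 118.0, 117.0, 117.0, 117.0, 118.0, 117.0, 117.0, 115.0, 116.0, 116.0, 116.0, 114.0, 94.0, 52.0, 36.0]
[[329.3, 178.7], [325.8, 179.5], [332.8, 177.9], [331.2, 174.9], [338.7, 183.6]]
[[217 216 218 
[... 621 characters left out ...]
3 117 117 119 124 165 233 240 230 231 241 227 138 139 173 209
  214 216 216]
 [ 99 118 117 118 121 118 114 113 178 231 235 235 230 203 136 134 157 201
  213 216 217]
 [115 121 120 121 119 118 113 103 121 152 182 181 162 142 123 128 138 168
  206 216 219]
 [121 117 120 120 119 120 120 122 118 123 153 153 129 113 122 122 131 144
  181 208 215]
 [123 119 119 121 117 119 120 115 120 121 124 124 120 122 117 121 128 132
  141 178 216]
 [118 119 114 110 113 118 122 119 119 120 117 119 118 122 117 117 110 112
  115 139 210]
 [120 117 109  97  84 107 119 122 120 120 116 108 112 112 103  90  83  91
  107 140 213]
 [121 120 118 110 101 109 114 114 111 112 101  89  83  87  99  98 117 140
  161 179 213]]
```

Emit:
{"op": "servo_tool", "data": {
  "moves": [
    [0.015, [-0.0012, 0, 0.03], [0, 0, 0]],
    [0.015, [-0.0012, 0, 0.06], [0, 0, 0]],
    [0.015, [-0.0012, 0, 0.0715], [0, 0, 0]],
    [0.015, [-0.0012, 0.02, 0.0715], [0, 0, 0]],
    [0.015, [-0.0012, 0.04, 0.0715], [0, 0, 0]],
    [0.015, [-0.0012, 0.055, 0.0715], [0, 0, 0]],
    [0.015, [-0.0012, 0.065, 0.0715], [0, 0, 0]],
    [0.015, [-0.0012, 0.0725, 0.0715], [0, 0, 0]],
    [0.015, [-0.0012, 0.0725, 0.0715], [0, 0, 0]],
    [0.015, [-0.0012, 0.0725, 0.0715], [0, 0, 0]]
  ]
}}

```text
clock: 13.1
ee_pos: [0.5666, -0.13, 0.0488]
tool_rot: [[0.148, 0.989, -0.0], [0.989, -0.148, 0.0], [0.0, -0.0, -1.0]]
ft_force: [0.5, -1.2, -1.4]
grip_width: 0.0245
grasp_force: 50.0
```

Emit:
{"op": "servo_tool", "data": {
  "moves": [
    [0.015, [0, 0, 0.002], [0, 0, 0]],
    [0.015, [0, 0, 0.004], [0, 0, 0]],
    [0.015, [0, 0, 0.005], [0, 0, 0]],
    [0.015, [0, 0, 0.006], [0, 0, 0]],
    [0.015, [0, 0, 0.006], [0, 0, 0]],
    [0.015, [0, 0, 0.006], [0, 0, 0]]
  ]
}}

```text
clock: 13.7
ee_pos: [0.567, -0.13, 0.0428]
tool_rot: [[0.148, 0.989, -0.0], [0.989, -0.148, 0.0], [-0.0, -0.0, -1.0]]
ft_force: [-2.0, -0.5, 0.5]
grip_width: 0.0251
grasp_force: 50.3
```

```bash
python3 - <<'E'
from h import *
s=env.state();im=env.snapshot('scene');print(s['clock'],s['ee_pos'],s['tool_rot'],s['ft_force'],s['torque'])
for k in ['seat','foot','rail','holder']:
    r=env.spot_point('scene',k);print(k,[(np.round(x['position'],4),round(x['conf'],2)) for x in r[:2]])
cv2.imwrite('pics/s7.png',cv2.resize(im[130:220,255:365,::-1],None,fx=6,fy=6,interpolation=2))
cs=cam('scene');print('px foot at .067/.070, seat, in crop', ((proj(cs,[[.5604,-.2237,.068],[.5604,-.2237,.0465],s['ee_pos']+s['tool_rot']@[-.094,0,-.0033]])-[255,130])*6+2.5).round(0).tolist())
E
```

```text
13.7 [ 0.56703145 -0.13003475  0.0428229 ] [[ 1.48362541e-01  9.88933031e-01 -1.25147031e-04]
 [ 9.88933039e-01 -1.48362542e-01  1.36873936e-06]
 [-1.72135401e-05 -1.23965103e-04 -9.99999992e-01]] [-2.03099802 -0.45094737  0.51737056] [ 0.09562459  0.35069406 -0.05304407]
seat [(array([ 0.55  , -0.2218,  0.0446]), 0.66)]
foot []
rail [(array([ 0.5804, -0.2255,  0.0357]), 0.56)]
holder [(array([ 0.5701, -0.1296,  0.0307]), 0.71)]
px foot at .067/.070, seat, in crop [[355.0, 295.0], [351.0, 331.0], [359.0, 341.0]]
```

View pics/s7.png

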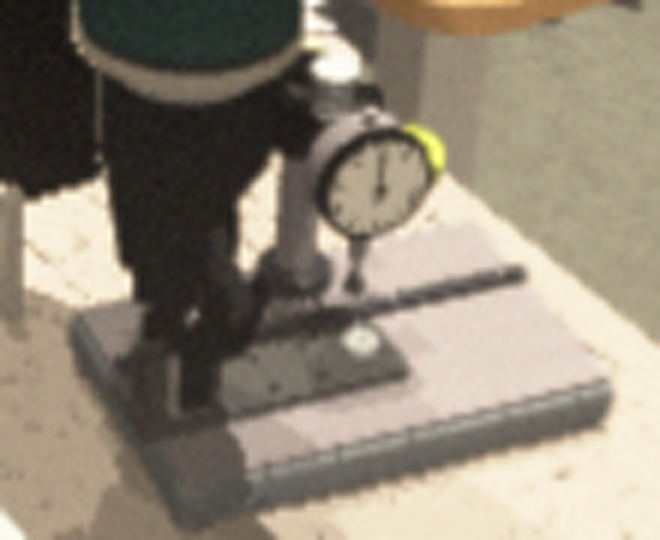

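The seat (361,341) lies in front of the rail, below and in front of the foot (355,287), and the holder rests on the table. In the sideways direction it is about 1 mm too far right. Now I'll push it against the rail.

Emit:
{"op": "servo_tool", "data": {
  "moves": [
    [0.015, [0.001, 0.002, 0], [0, 0, 0]],
    [0.015, [0.001, 0.004, 0], [0, 0, 0]],
    [0.015, [0.001, 0.006, 0], [0, 0, 0]],
    [0.015, [0.001, 0.0075, 0], [0, 0, 0]],
    [0.015, [0.001, 0.0085, 0], [0, 0, 0]],
    [0.015, [0.001, 0.009, 0], [0, 0, 0]],
    [0.015, [0.001, 0.009, 0], [0, 0, 0]]
  ]
}}

```text
clock: 14.65
ee_pos: [0.5762, -0.1304, 0.0428]
tool_rot: [[0.148, 0.989, 0.0], [0.989, -0.148, 0.0], [0.0, 0.0, -1.0]]
ft_force: [-1.4, 0.9, 2.5]
grip_width: 0.0249
grasp_force: 50.8
```

Emit:
{"op": "servo_tool", "data": {
  "moves": [
    [0.015, [0, 0.001, 0], [0, 0, 0]],
    [0.015, [0, 0.002, 0], [0, 0, 0]],
    [0.015, [0, 0.002, 0], [0, 0, 0]]
  ]
}}

```text
clock: 14.95
ee_pos: [0.5767, -0.1304, 0.0428]
tool_rot: [[0.149, 0.989, -0.003], [0.989, -0.149, 0.0], [-0.0, -0.003, -1.0]]
ft_force: [-14.6, 2.8, 17.0]
grip_width: 0.0251
grasp_force: 52.5
```

Emit:
{"op": "servo_tool", "data": {
  "moves": [
    [0.015, [0, 0.001, 0], [0, 0, 0]],
    [0.015, [0, 0.0015, 0], [0, 0, 0]],
    [0.015, [0, 0.0015, 0], [0, 0, 0]]
  ]
}}

```text
clock: 15.25
ee_pos: [0.5768, -0.1304, 0.0428]
tool_rot: [[0.149, 0.989, -0.006], [0.989, -0.149, 0.0], [-0.001, -0.006, -1.0]]
ft_force: [-26.3, 4.4, 29.2]
grip_width: 0.025
grasp_force: 54.2
```

Emit:
{"op": "servo_tool", "data": {
  "moves": [
    [0.015, [0, -0.0015, 0], [0, 0, 0]],
    [0.015, [0, -0.003, 0], [0, 0, 0]],
    [0.015, [0, -0.003, 0], [0, 0, 0]]
  ]
}}

```text
clock: 15.55
ee_pos: [0.5763, -0.1304, 0.0428]
tool_rot: [[0.148, 0.989, -0.0], [0.989, -0.148, 0.0], [-0.0, -0.0, -1.0]]
ft_force: [-4.9, 0.9, 7.0]
grip_width: 0.0254
grasp_force: 51.2
```

```bash
python3 - <<'E'
from h import *
s=env.state();im=env.snapshot('scene');print(s['clock'],s['ee_pos'],s['tool_rot'][:,1],s['ft_force'],s['torque'])
im=np.mean([env.snapshot('scene').astype(float) for _ in range(3)],0)
cs=cam('scene');g=im.mean(2)
q=proj(cs,[[.5604,-.2237,.0465]])[0];print('target px',q)
u,v=q.round().astype(int);w=g[v-6:v+7,u-8:u+9];m=np.clip(w-165,0,None);Y,X=np.mgrid[v-6:v+7,u-8:u+9];print(w.round(0).astype(int));print('seat px',(m*X).sum()/m.sum(),(m*Y).sum()/m.sum())
print('seat world',back(cs,[[(m*X).sum()/m.sum(),(m*Y).sum()/m.sum()]],.0455))
print(im.mean(2)[168:184,304:322].round(0).astype(int))
E
```

```text
15.55 [ 0.57633704 -0.1304457   0.04277857] [ 9.88926664e-01 -1.48404277e-01 -4.72442835e-04] [-4.91142166  0.86116085  6.98619325] [ 0.23026664  1.24806119 -0.13712769]
target px [313.12509959 184.79284887]
[[ 64  83  76 112 162 171 171 159 134 125 148 140 143 152 151 163 120]
 [ 85 120  95 100 146 151 148 138 132 128 121 106 101  98  94 110  97]
 [ 84  87  86  72  74  72  71  77  92  99 106  97  87  80  82 100 123]
 [ 64  57  56  52  53  53  64  76  89 110 124 102 119 130 145 170 203]
 [ 60  53  55  52  57  70 103 132 141 178 176 148 189 205 207 209 211]
 [ 67  55  57  57  63  95 164 205 190 221 227 163 158 199 211 211 210]
 [ 70  63  60  69  75 122 201 213 203 221 212 151 131 162 190 202 202]
 [ 83  84  80  98  95 100 149 191 209 207 181 127 116 125 157 192 199]
 [112 114 113 113 106 101 110 133 146 149 138 107 102 106 122 167 197]
 [116 117 115 112 109 100 101 108 114 112 104 101  99 101 106 132 186]
 [116 108 106 102 102 101 100 100 100 102  99 100 100  95  96 116 159]
 [112  85  79  95 100 100  99 103 100  98  93  95  93  77  77  93 136]
 [111  83  76  97  98  95  94  97  92  8
[... 629 characters left out ...]
201 201 205 208 215 215]
 [ 88  94  86  86  85  91 138 193 179 108 109 172 209 207 213 214 214 216]
 [ 91 101  92  82  78  82 141 187 144  72  86 145 206 213 213 214 211 213]
 [ 68  89  86  70  65  89 157 182 108  63  75 114 187 206 212 213 213 204]
 [ 55  60  65  61  81 128 182 181 126  83  83 125 174 186 201 201 199 155]
 [ 67  64  83  76 112 162 171 171 159 134 125 148 140 143 152 151 163 120]
 [ 91  85 120  95 100 146 151 148 138 132 128 121 106 101  98  94 110  97]
 [ 81  84  87  86  72  74  72  71  77  92  99 106  97  87  80  82 100 123]
 [ 67  64  57  56  52  53  53  64  76  89 110 124 102 119 130 145 170 203]
 [ 60  60  53  55  52  57  70 103 132 141 178 176 148 189 205 207 209 211]]
```

Emit:
{"op": "servo_tool", "data": {
  "moves": [
    [0.035, [0, 0, 0], [0, 0, 0]],
    [0.05, [0, 0, 0], [0, 0, 0]],
    [0.06, [0, 0, 0], [0, 0, 0]],
    [0.06, [0, 0, 0], [0, 0, 0]],
    [0.06, [0, 0, -0.02], [0, 0, 0]],
    [0.06, [0, 0, -0.05], [0, 0, 0]],
    [0.06, [0, 0, -0.1], [0, 0, 0]],
    [0.06, [0, 0, -0.15], [0, 0, 0]],
    [0.06, [0, 0, -0.19], [0, 0, 0]],
    [0.06, [0, 0, -0.217], [0, 0, 0]],
    [0.06, [0, 0, -0.217], [0, 0, 0]]
  ]
}}

```text
clock: 16.85
ee_pos: [0.5782, -0.1306, 0.2638]
tool_rot: [[0.148, 0.989, 0.006], [0.989, -0.148, -0.002], [-0.001, 0.006, -1.0]]
ft_force: [-0.0, -0.8, -0.1]
grip_width: 0.0599
grasp_force: 0.0
```

```bash
python3 - <<'E'
from h import *
s=env.state();im=env.snapshot('wrist');im2=env.snapshot('scene');print(s['clock'],s['ee_pos'],s['ft_force'])
c=cam('wrist',s);g=cv2.cvtColor(im,7)
for a in cv2.createLineSegmentDetector().detect(g)[0][:,0]:
    L=np.hypot(a[0]-a[2],a[1]-a[3])
    if L>45:
        w=back(c,a.reshape(2,2),.038);d=np.arctan2(*(w[1]-w[0])[1::-1])
        if .45<w[:,0].min() and w[:,0].max()<.72 and abs(np.sin(d+1.72))<.15: print(a.round(0),w[:,:2].round(4).tolist(),round((d+1.7195+1.57)%np.pi-1.57,4))
cv2.imwrite('pics/a8.png',np.hstack([im[:,:,::-1][100:384,100:500],cv2.resize(im2[140:211,270:370,::-1],(400,284),interpolation=2)]))
E
```

```text
16.85 [ 0.57816483 -0.13056611  0.26379275] [-0.02566777 -0.77837135 -0.0505881 ]
[240. 294. 240. 224.] [[0.5286, -0.3077], [0.5448, -0.2072]] -0.0106
[248. 249. 248. 303.] [[0.5496, -0.2431], [0.5367, -0.3229]] -0.0113
[280. 147. 279. 199.] [[0.6076, -0.1175], [0.5978, -0.1817]] -0.0029
[210. 302. 206. 206.] [[0.4857, -0.313], [0.5067, -0.1759]] -0.0032
[317. 204. 320. 152.] [[0.6436, -0.1953], [0.6535, -0.1304]] -0.002
[208. 173. 211. 257.] [[0.5174, -0.1359], [0.5001, -0.2465]] -0.0064
```

View pics/a8.png

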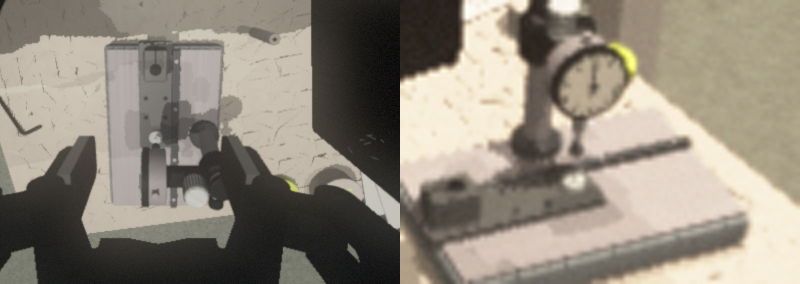

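The wrist half shows the holder parallel to and against the rail, with the seat (155,137) beside the dial stem. The scene half shows the seat (575,181) right below the foot (577,150). Now back to the knob.

Emit:
{"op": "servo_tool", "data": {
  "moves": [
    [0.06, [-0.02, 0.01, 0], [0, 0, 8.5]],
    [0.06, [-0.04, 0.02, 0], [0, 0, 17]],
    [0.06, [-0.06, 0.03, 0], [0, 0, 25.5]],
    [0.06, [-0.08, 0.034, 0], [0, 0, 34]],
    [0.06, [-0.0948, 0.034, 0], [0, 0, 42.5]],
    [0.06, [-0.0948, 0.034, 0], [0, 0, 51]],
    [0.06, [-0.0948, 0.034, 0], [0, 0, 59.5]],
    [0.06, [-0.0948, 0.034, 0], [0, 0, 68]],
    [0.06, [-0.0948, 0.034, 0], [0, 0, 76]],
    [0.06, [-0.0948, 0.034, 0], [0, 0, 83]],
    [0.06, [-0.0948, 0.034, 0], [0, 0, 89.8]],
    [0.06, [-0.0948, 0.034, 0], [0, 0, 89.8]],
    [0.06, [-0.0948, 0.034, 0], [0, 0, 89.8]],
    [0.06, [-0.0948, 0.034, 0], [0, 0, 89.8]]
  ],
  "grip_force": 30
}}

```text
clock: 18.35
ee_pos: [0.596, -0.2292, 0.2592]
tool_rot: [[0.99, -0.142, -0.001], [-0.142, -0.99, 0.0], [-0.001, -0.0, -1.0]]
ft_force: [0.4, -0.9, 0.6]
grip_width: 0.06
grasp_force: 0.0
```

Emit:
{"op": "servo_tool", "data": {
  "moves": [
    [0.06, [0, 0, 0.03], [0, 0, 0]],
    [0.06, [0, 0, 0.06], [0, 0, 0]],
    [0.06, [0, 0, 0.085], [0, 0, 0]],
    [0.06, [0, 0, 0.1], [0, 0, 0]],
    [0.06, [0, 0, 0.1095], [0, 0, 0]],
    [0.06, [0, 0, 0.1095], [0, 0, 0]],
    [0.03, [0, 0, 0.1095], [0, 0, 0]],
    [0.03, [0, 0, 0.1095], [0, 0, 0]],
    [0.03, [0, 0, 0.1095], [0, 0, 0]],
    [0.015, [0, 0, 0.1095], [0, 0, 0]],
    [0.015, [0, 0, 0.1095], [0, 0, 0]],
    [0.015, [0, 0, 0.1095], [0, 0, 0]],
    [0.015, [0, 0, 0.1095], [0, 0, 0]]
  ]
}}

```text
clock: 19.65
ee_pos: [0.5965, -0.2292, 0.1505]
tool_rot: [[0.989, -0.145, 0.001], [-0.145, -0.989, -0.0], [0.001, -0.0, -1.0]]
ft_force: [1.7, 1.1, 2.4]
grip_width: 0.0209
grasp_force: 29.2
```

```bash
cat > dial.py <<'E'
from h import *
# rectify dial face (gauge x=-14mm) from averaged scene pictures; needle angle by darkest ray
def dial(zc,n=4,tag=None):
    cs=cam('scene');im=np.mean([env.snapshot('scene').astype(float) for _ in range(n)],0)
    psi=-.149;F=np.array([.5604,-.2237,0]);ex=np.array([np.cos(psi),np.sin(psi),0]);ey=np.array([-ex[1],ex[0],0])
    g=im.mean(2).astype(np.float32)
    def disc(C,r,a): # clockwise angle from up seen from the front (right = -ey)
        P=C+r[...,None]*(np.cos(a)[...,None]*[0,0,1]-np.sin(a)[...,None]*ey)
        q=proj(cs,P.reshape(-1,3)).astype(np.float32).reshape(a.shape+(2,))
        return cv2.remap(g,q[...,0],q[...,1],1)
    A,R=np.meshgrid(np.linspace(0,2*np.pi,180,endpoint=False),np.linspace(.002,.023,22))
    best=None
    for dz in np.arange(-.012,.0121,.001):      # face centre: brightest disc
        for dy in np.arange(-.008,.0081,.001):
            C=F-.014*ex+dy*ey+[0,0,zc+dz];v=disc(C,R,A).mean()
            if best is None or v>best[0]: best=(v,C,dz,dy)
    C=best[1];A,R=np.meshgrid(np.linspace(0,2*np.pi,360,endpoint=False),np.linspace(.004,.014,11))
    p=disc(C,R,A).mean(0);p=np.convolve(np.r_[p[-4:],p,p[:4]],np.ones(9)/9,'valid');k=p.argmin()
    w=np.clip(np.median(p)-p,0,None);w*=np.abs((np.arange(360)-k+180)%360-180)<25
    ang=(k+(w*((np.arange(360)-k+180)%360-180)).sum()/w.sum())
    print('dial centre',best[1].round(4),best[2:],'needle deg',round(ang,1),'mm',round(ang/36,2),'contrast',round(np.median(p)-p.min(),1),'z foot est',round(best[1][2]-.066,4))
E
python3 - <<'E'
from dial import *
s=env.state();print(s['clock'],s['ee_pos'],s['ft_force'],s['grip_width'],s['grasp_force'])
dial(s['ee_pos'][2]+.01-.0+.138-.138-.02)
E
```

```text
19.65 [ 0.59646097 -0.22921242  0.15047757] [1.71316635 1.0927177  2.43864069] 0.020883246630872293 29.237052630633116
dial centre [ 0.5454 -0.2295  0.1285] (np.float64(-0.012), np.float64(-0.008)) needle deg 307.7 mm 8.55 contrast 41.9 z foot est 0.0625
```

```bash
python3 - <<'E'
t=open('dial.py').read()
t=t.replace("v=disc(C,R,A).mean()","v=disc(C,R,A).mean()-2*disc(C,R2,A2).mean()")
t=t.replace("    best=None","    A2,R2=np.meshgrid(np.linspace(0,2*np.pi,180,endpoint=False),[.0255,.027])\n    best=None")
open('dial.py','w').write(t)
E
python3 - <<'E'
from dial import *
dial(env.state()['ee_pos'][2]-.012)
E
```

```text
dial centre [ 0.547  -0.2187  0.1384] (np.float64(1.0408340855860843e-17), np.float64(0.002999999999999999)) needle deg 13.4 mm 0.37 contrast 39.9 z foot est 0.0724
```

Emit:
{"op": "servo_tool", "data": {
  "moves": [
    [0.015, [0, 0, 0.004], [0, 0, 0]],
    [0.015, [0, 0, 0.009], [0, 0, 0]],
    [0.015, [0, 0, 0.014], [0, 0, 0]],
    [0.015, [0, 0, 0.019], [0, 0, 0]],
    [0.015, [0, 0, 0.022], [0, 0, 0]],
    [0.015, [0, 0, 0.024], [0, 0, 0]],
    [0.015, [0, 0, 0.024], [0, 0, 0]],
    [0.015, [0, 0, 0.024], [0, 0, 0]]
  ]
}}

```text
clock: 20.85
ee_pos: [0.5964, -0.2292, 0.1255]
tool_rot: [[0.989, -0.145, 0.0], [-0.145, -0.989, 0.0], [0.0, -0.0, -1.0]]
ft_force: [7.3, 1.0, -2.2]
grip_width: 0.0207
grasp_force: 29.4
```

```bash
python3 - <<'E'
from dial import *
s=env.state();print(s['clock'],s['ee_pos'],s['ft_force'],s['grip_width'])
dial(s['ee_pos'][2]-.012)
E
```

```text
20.85 [ 0.59639481 -0.2291842   0.12551946] [ 7.30693621  1.03221627 -2.24773702] 0.0207343343211249
dial centre [ 0.5471 -0.2177  0.1135] (np.float64(1.0408340855860843e-17), np.float64(0.004)) needle deg 121.1 mm 3.36 contrast 52.3 z foot est 0.0475
```

```bash
python3 - <<'E'
from h import *
cs=cam('scene');g=np.mean([env.snapshot('scene').astype(float).mean(2) for _ in range(4)],0).astype(np.float32)
psi=-.149;ey=np.array([-np.sin(psi),np.cos(psi),0])
for C in ([.5471,-.2177,.1135],[.5471,-.2167,.1135],[.547,-.2187,.1145],[.547,-.2187,.1125]):
    a=np.radians(np.arange(0,360,15));out=[]
    for r in (.005,.010,.015,.0185):
        P=np.array(C)+r*(np.cos(a)[:,None]*[0,0,1]-np.sin(a)[:,None]*ey);q=proj(cs,P).astype(np.float32)
        out.append(cv2.remap(g,q[None,:,0],q[None,:,1],1)[0].round().astype(int).tolist())
    print(C);[print(o) for o in out]
u,v=proj(cs,[[.5471,-.2177,.1135]])[0].round().astype(int);print(u,v);print(g[v-10:v+11,u-11:u+12].round().astype(int))
# same grid from zero picture s7 (x6 crop)
z=cv2.resize(cv2.imread('pics/s7.png'),(110,90),interpolation=cv2.INTER_AREA).mean(2)
u0,v0=proj(cs,[[.547,-.2187,.1384]])[0].round().astype(int)-[255,130];print(u0,v0);print(z[v0-10:v0+11,u0-11:u0+12].round().astype(int))
E
```

```text
[0.5471, -0.2177, 0.1135]
[167, 167, 167, 165, 161, 155, 148, 124, 99, 91, 104, 116, 125, 131, 135, 142, 148, 153, 155, 158, 162, 163, 164, 167]
[168, 168, 168, 168, 167, 166, 156, 132, 114, 131, 139, 143, 143, 151, 154, 162, 166, 166, 167, 167, 167, 168, 167, 166]
[163, 162, 166, 165, 166, 166, 152, 125, 133, 147, 163, 162, 161, 164, 163, 166, 166, 165, 152, 145, 165, 164, 132, 161]
[156, 155, 157, 143, 159, 161, 150, 121, 160, 151, 161, 162, 154, 153, 149, 162, 149, 145, 149, 136, 146, 145, 130, 133]
[0.5471, -0.2167, 0.1135]
[167, 167, 166, 164, 159, 154, 142, 116, 89, 97, 111, 123, 130, 135, 142, 151, 157, 161, 162, 162, 163, 164, 164, 166]
[168, 168, 168, 168, 167, 166, 156, 127, 114, 131, 138, 142, 147, 153, 157, 164, 166, 166, 166, 166, 167, 168, 167, 166]
[164, 164, 166, 166, 166, 166, 152, 123, 135, 147, 164, 160, 163, 163, 163, 166, 165, 163, 155, 137, 160, 165, 137, 157]
[148, 155, 162, 150, 158, 164, 152, 121, 157, 151, 162, 159, 158, 147, 152, 160, 142, 128, 131, 130, 130, 138, 130, 130]
[0.547, -0.2187, 0.1145]
[167, 168, 167, 167, 166, 162, 156, 149, 125, 101, 88, 101,
[... 4321 characters left out ...]
134 197 230 230 234]
 [ 94 100  76  60  93 123 159 163 162 166 167 165 166 168 163 148 140 136
  185 224 220 212 231]
 [104 120 138  94  94 137 158 152 152 164 162 155 161 156 150 141 140 184
  225 227 198 207 225]
 [108 133 186 159 104 108 134 128 155 159 157 129 139 128 127 152 186 224
  229 230 226 221 213]
 [105 142 211 219 171 118 100 113 133 126 134 124 127 145 174 216 227 226
  217 225 225 217 212]
 [107 149 223 235 225 194 139  80  73  73 100 147 173 196 210 224 224 214
  211 214 215 214 213]
 [111 146 220 234 229 225 204 111  81  93 142 205 217 213 212 214 213 211
  214 214 214 215 215]
 [108 129 190 220 212 213 203 117  90 107 160 208 215 212 212 214 214 213
  216 216 213 214 215]]
```

```bash
cat > needle.py <<'E'
from h import *
from scipy.ndimage import map_coordinates
def needle(g,off,C0):
    cs=cam('scene');psi=-.149;ey=np.array([-np.sin(psi),np.cos(psi),0]);A=np.radians(np.arange(0,360,1.))
    best=[]
    rs=np.arange(.002,.0165,.0007);rt=np.arange(.0015,.004,.0007)
    for dz in np.arange(-.003,.0031,.0005):
        for dy in np.arange(-.004,.0041,.0005):
            C=np.array(C0)+dy*ey+[0,0,dz]
            def samp(r):
                P=C+r[:,None,None]*(np.cos(A)[None,:,None]*[0,0,1]-np.sin(A)[None,:,None]*ey)
                q=proj(cs,P.reshape(-1,3))-off;return map_coordinates(g,[q[:,1],q[:,0]],order=1).reshape(len(r),-1)
            p=samp(rs).mean(0)+.3*samp(rt).mean();k=p.argmin();best.append((p[k],k,dz,dy))
    best.sort();print('angles',[(b[1],round(b[2],4),round(b[3],4)) for b in best[:6]],'mean mm',np.mean([b[1] if b[1]<330 else b[1]-360 for b in best[:15]])/36)
E
python3 - <<'E'
from needle import *
g=np.mean([env.snapshot('scene').astype(float).mean(2) for _ in range(4)],0)
needle(g,[0,0],[.547,-.2187,.1135])
z=cv2.resize(cv2.imread('pics/s7.png'),(110,90),interpolation=cv2.INTER_AREA).mean(2)
needle(z,[255,130],[.547,-.2187,.1384])
s=env.state();print(s['clock'],s['ee_pos'],s['ft_force'])
E
```

```text
angles [(np.int64(104), np.float64(-0.002), np.float64(0.001)), (np.int64(103), np.float64(-0.002), np.float64(0.0015)), (np.int64(102), np.float64(-0.0025), np.float64(0.0005)), (np.int64(103), np.float64(-0.002), np.float64(0.002)), (np.int64(103), np.float64(-0.0025), np.float64(0.0)), (np.int64(105), np.float64(-0.002), np.float64(0.0005))] mean mm 2.8537037037037036
angles [(np.int64(354), np.float64(-0.003), np.float64(-0.003)), (np.int64(357), np.float64(-0.003), np.float64(-0.0025)), (np.int64(354), np.float64(-0.0025), np.float64(-0.003)), (np.int64(356), np.float64(-0.0025), np.float64(-0.0025)), (np.int64(356), np.float64(-0.002), np.float64(-0.0025)), (np.int64(359), np.float64(-0.003), np.float64(-0.002))] mean mm -0.11851851851851852
21.45 [ 0.59638705 -0.22921884  0.12554466] [ 7.86521203  0.64617861 -2.8002828 ]
```

Emit:
{"op": "servo_tool", "data": {
  "moves": [
    [0.03, [0, 0, 0], [0, 0, 0]],
    [0.05, [0, 0, 0], [0, 0, 0]],
    [0.06, [0, 0, 0], [0, 0, 0]],
    [0.06, [0, 0, 0], [0, 0, 0]],
    [0.06, [0, 0, -0.01], [0, 0, 0]],
    [0.06, [0, 0, -0.03], [0, 0, 0]],
    [0.06, [0, 0, -0.06], [0, 0, 0]],
    [0.06, [0, 0, -0.09], [0, 0, 0]],
    [0.06, [0, 0, -0.12], [0, 0, 0]],
    [0.06, [0, 0, -0.12], [0, 0, 0]]
  ]
}}

```text
clock: 22.45
ee_pos: [0.5978, -0.2297, 0.2514]
tool_rot: [[0.989, -0.145, 0.006], [-0.145, -0.989, -0.002], [0.006, 0.001, -1.0]]
ft_force: [0.6, 0.3, 0.5]
grip_width: 0.06
grasp_force: 0.0
```

```bash
python3 - <<'E'
from needle import *
g=np.mean([env.snapshot('scene').astype(float).mean(2) for _ in range(4)],0)
needle(g,[0,0],[.547,-.2187,.1135])
s=env.state();print(s['clock'],s['ee_pos'],s['ft_force'],s['grip_width'])
print(g[158:179,305:328].round().astype(int))
print(g[178:192,300:325].round().astype(int))
E
```

```text
angles [(np.int64(104), np.float64(-0.002), np.float64(0.001)), (np.int64(103), np.float64(-0.002), np.float64(0.0015)), (np.int64(101), np.float64(-0.0025), np.float64(0.001)), (np.int64(102), np.float64(-0.0025), np.float64(0.0005)), (np.int64(103), np.float64(-0.002), np.float64(0.002)), (np.int64(105), np.float64(-0.002), np.float64(0.0005))] mean mm 2.837037037037037
22.65 [ 0.59578776 -0.22916749  0.24570388] [-0.16373081 -0.18732469 -0.40163546] 0.06005027331940779
[[ 38  39  45  65 100 129 150 157 152 121 111 116 134 147 150 167 202 211
  214 214 213 209 194]
 [ 39  41  52  93 132 149 158 156 146 142 132  93  75  75  71  83 125 186
  206 209 204 185 162]
 [ 37  49  83 140 155 160 162 148  99  89  65  53  52  51  53  52  60  86
  130 159 155 147 165]
 [ 44  67 112 140 151 155 140  97  56  49  49  66  94  94  94  83  74  60
   68  95 128 160 211]
 [ 51  97 124 138 142 129  72  53  50  60  73 118 168 157 156 138 123  99
   90  78 133 207 231]
 [ 65 108 124 130 119  74  48  54  83 104 124 144 164 153 167 161 134 131
  148 110 121 218 234]
 [ 81 104 116 110  70  46  55  91 139 134
[... 2185 characters left out ...]
64  63  88 120 122 142 175 197 134 121
  157 187 200 202 202 202 202]
 [ 80  78  72  71  76  81  76  69  65  63  88 139 183 208 205 181 119 106
  116 150 188 195 201 200 202]
 [ 84  81  81  80  81  92  80  80  77  74  81 108 136 148 148 140 106 102
  104 116 150 178 193 195 194]
 [ 98  96  95  93  95 113  94  97  99  98  98 102 108 115 113 108 103 102
  101 105 122 161 173 175 175]
 [121 123 125 118 111 111 104 102 102 101 101 104 104 106 105 104 103  99
   95  96 108 140 171 173 174]
 [113 123 121 112 109 105  88  86 101 104 106 105 111 111 103 101 100  95
   80  79  87 127 168 173 173]
 [111 112 113 111 112 108  91  85 106 109 102 103 107 102  87  79  80  88
   98 110 118 152 170 175 174]]
```

```bash
python3 -c "
from station import env
print(env.sign_off())"
```

```text
the job is handed in; nothing more can be done
None
```

I handed the job in: the holder lies flat against the rail, the foot sits on the seat, the dial reads about 2.9–3.0 mm, and the arm is clear. I read the needle from camera pixels because all 10 picture views were used, and I did no separate flushness check after the last lowering.

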